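# Reset the hidden latch of the battery under the stack

## Task

The lower, maroon-lidded battery has tripped: lift the two grey modules off it and stand them on the bench, then take the probe from its stand and push it gently through the sloping slot in the lid until the hidden reset tab is fully home. Put the probe back in its stand and restack the modules squarely and centrally on the lid as they were, long one below, short one on top. Set things down rather than dropping them, and leave the meter, the isolator switch and the screw tray alone.

Things in the scene. Friction and masses are not known exactly. Their poses are not given: they have to be found in the camera images.
- lid_top (a point): Centre of the top face of the battery's lid. The battery is a fixed box 180 (x) by 130 (y) by 80 mm high, grey case with a flush maroon lid (184 x 133 mm), standing on the bench; this point is 80 mm above the bench. Axes are the battery's: x along its long side, pointing away from the robot, z up.
- slot (a point): Mouth of the slot, at the lid's top face, 15 mm from lid_top to -y; covered by the long module at first. Battery axes. A straight channel runs from here along (0, 0.5, -0.866), 30 degrees from vertical. Opening 18 mm wide (x), y from -10 to +17 mm. The reset tab blocks the channel out of sight, its face 32 to 44 mm along it: this differs each time and must be felt.
- tab (a joint): Travel of the hidden reset tab along the channel, metres: 0 as tripped, 0.008 fully home against a firm stop. It takes about 5 N to move all the way and it stays where it is pushed. Forcing it with more than 45 N would break it.
- long_pack_mid (a point): Centre (half-way up) of the longer grey battery module: a loose closed box 150 (x) by 62 (y) by 50 mm high, about 0.75 kg, at first lying centrally on the lid, its x along the battery's x within about 3 degrees. Brass terminals stand out 3.5 mm from its -x end. To be gripped across its 62 mm width.
- short_pack_mid (a point): Centre (half-way up) of the shorter grey module: a loose closed box 110 (x) by 54 (y) by 50 mm high, about 0.5 kg, lying at the start centrally on the long module, aligned to within about 3 degrees. To be gripped across its 54 mm width, not lower than half-way up while it is on the long module.
- probe_grip (a point): Grip point, mid-handle, of the loose probe (0.12 kg). Handle black, 22 mm wide (y), 26 thick, 72 long (33 above this point); 45 mm below this point the underside of a 28 mm collar, then a steel rod 8 mm thick, 83 mm long, round end. It rests in the stand leaning 30 to 35 degrees to the robot's right. Its axis is the line probe_tip to probe_grip; this frame is upright when the probe leans 30 degrees.
- probe_tip (a point): End of the probe's rod, on its axis, 128 mm from probe_grip.
- stand_mouth (a point): Centre of the upper end of the stand's inclined square tube (13 mm inside, 21 outside, 70 long, open both ends), 100 mm above the bench. The tube runs down from here along (0.5, 0, -0.866) in the stand's axes (x roughly to the robot's left, z up). Fixed base plate 110 x 90 x 10 mm. The probe is stored with its rod in the tube and collar on the mouth.
- meter: Bystander: yellow multimeter 190 x 90 x 47 mm lying flat; origin under its centre. Not to be moved.
- isolator: Bystander: black isolator switch 70 x 70 mm, 81 mm high with its grey knob bar; origin under its centre. Not to be moved.
- screw_tray: Bystander: open steel tray 100 x 75 x 28 mm; origin under its centre. Not to be moved.
Not all that is in view belongs to the job. Leave any purple look-alike of the part that bears long_pack_mid alone.

How it is judged (in metres and radians):
On the way, in this order (a step that is already met when the one before it is completed fails the run):
1. both modules stand upright on the bench (height (world z) of each of long_pack_mid, short_pack_mid below 0.032 m and angle between each of long_pack_mid, short_pack_mid's own z axis and vertical below 0.1 rad), for 0.2 s.
2. the hidden tab is pressed home (6.5 mm or more) with the probe in the slot (value of joint tab above 0.0065 m and distance between probe_tip and slot below 0.065 m), for 0.05 s.
At the end, for the whole second after the job is handed in: Long module on the lid and short module on the long one, each centred within 12 mm lengthways and 10 mm sideways and aligned within 0.12 rad; tab still home (6.5 mm or more); probe back in the stand, its collar at the mouth; modules and probe at rest (x of long_pack_mid in the frame of lid_top between -0.012 and 0.012 m and y of long_pack_mid in the frame of lid_top between -0.01 and 0.01 m and z of long_pack_mid in the frame of lid_top between 0.021 and 0.029 m and angle between the x axis of long_pack_mid and the x axis of lid_top, either way round below 0.12 rad and x of short_pack_mid in the frame of long_pack_mid between -0.012 and 0.012 m and y of short_pack_mid in the frame of long_pack_mid between -0.01 and 0.01 m and z of short_pack_mid in the frame of long_pack_mid between 0.046 and 0.054 m and angle between the x axis of short_pack_mid and the x axis of long_pack_mid, either way round below 0.12 rad and value of joint tab above 0.0065 m and distance between probe_tip and stand_mouth between 0.07 and 0.095 m and distance between probe_grip and stand_mouth below 0.06 m and linear speed of each of long_pack, short_pack, probe below 0.02 m/s); the robot touches nothing.
It fails at once if the tab is forced with more than 45 N (contact force between probe and tab above 45 N).
It fails at once if a module or the probe falls freely (faster than 0.7 m/s, a drop of more than 25 mm) ((linear speed of long_pack above 0.7 m/s and contact force between the fingers and long_pack below 0.2 N) or (linear speed of short_pack above 0.7 m/s and contact force between the fingers and short_pack below 0.2 N) or (linear speed of probe above 0.7 m/s and contact force between the fingers and probe below 0.2 N)).
It fails at once if the multimeter, isolator switch or screw tray is moved more than 20 mm (distance of any of meter, isolator, screw_tray from where it was at the start of the episode above 0.02 m).
It also fails if it takes over 72 s, if anything falls off the work surface, if the arm or the gripper's body presses on something with over 40 N, if the wrist force passes 120 N, or if a joint passes its speed limit or range.

## Robot

A 6-joint arm with a two-finger parallel gripper is mounted at the origin on the work surface. World frame = base frame: x ahead of the robot, y to its left, z up, the work surface at z = 0. Lengths are in mm, angles in rad, forces in N, time in s.
With the tool pointing down it reaches from about 350 to 975 mm from the base axis. Payload 7.1 kg.
Tool frame: the origin (TCP) lies midway between the tips of the shut fingers; the grasp point (between the pads) lies 19 mm behind it; z points along the fingers, y is the line along which they close (so a half turn about z gives the same grasp; the last joint's range is limited). The gripper opens to 88 mm and grips with 3 to 60 N. Pads are 20 mm wide; open, the fingers measure 115 mm over their backs; the gripper's body (75 mm by 178 mm) begins 61 mm behind the grasp point.
Start: joints at [1.239, 0.423, 1.63, -0, 1.089, -0.019], TCP at [192.296, 594.666, 222.675] pointing down, gripper open.
Joint ranges: [-3, 3], [-0.9, 2.11], [0.09, 2.58], [-1.31, 4.45], [0.11, 2.69], [-2.54, 2.54]. Speed limits (rad/s): [2.39, 2.39, 3.01, 3.14, 3.14, 3.14].

## Interface

Orientations are given as a rotation vector (axis times angle).
In Python, from workcell import ctrl gives the robot as it stands. The module is installed in compiled form; this text tells all that it offers.
- The arm moves only by the tool servo_tool, never from a script. Its argument "increments" is a list of rows, each a list of 7 numbers: the shift along the world's x, y, z in cm, then the turn, a rotation vector about the world's x, y, z in degrees, then the opening, from -1 (shut) to 1 (fully open). A call has 1 to 20 rows; each row is the pose to reach, as a shift and turn from the pose commanded when the call began; what a row does not reach only later rows make up. A row lasts 1/12 s, in which the tool goes at most 41.7 mm and 7.16 degrees, less where a joint would pass 70% of its speed; a pose out of reach is approached as far as the arm can. A call with a gripper value outside its range is refused whole. The fingers move at their own pace and stop on an object; the grip force is fixed at half the most. Time passes only in rows, so rows that repeat a pose let the fingers close. It gives the time, the measured TCP pose, the force, the opening and the grip force at its end, in the units of the state.
- ctrl.get_obs(): the state, without advancing time (a new reading comes with each control period).
- ctrl.get_image(name): name is "scene" or "top"; returns a dict with "image" (400x640x3 uint8, red, green, blue), "fx", "fy", "cx", "cy" (pixels), "extrinsics" (4x4, takes a point from camera to world coordinates). Camera axes: x right, y up, looking along -z (the intrinsics and any distortion apply to the point x, -y, -z); pixel columns grow to the right and rows downward; lengths in mm; the calibration is good to about 2 mm. A picture is of the moment at which its call begins. There is no depth.
- ctrl.close_job(): hands the job in; it is judged then, once.
The state is a dict: "t": time; "qpos": joint angles; "qvel": joint speeds; "joint_torque": joint torques, N m; "ee_pos": TCP position; "orientation": TCP orientation; "ft_force": force on the tool from outside, world axes, zero at the start; "moment": the same for the moment, N m; "width": finger opening in mm; "grasp_force": force on a finger pad.
Only numpy, scipy, OpenCV 4.12 (cv2) and the standard library are available. Lean on these libraries where they do the work, as an engineer would, in place of code of your own. Each camera call takes 0.05 s, during which the arm holds its last target. There are 200 camera calls.

## Working session

There is one attempt and no reset: what is moved stays moved. The work goes in short steps, Python scripts to look and compute and a tool call to move; the robot and the scene stay as the last step left them, time stands still between calls to the robot, and variables do not carry over. Pictures are saved under pics/ and viewed, at most 10 in all, crops included, and the job is handed in when it is done.

Besides the shell and the picture viewer there is one more tool, called after "Call:" as name([rows], argument=value, ...), one row to a line, values as JSON. servo_tool: Moves the arm, as the interface text tells. Its arguments: {"type":"object","properties":{"increments":{"type":"array","items":{"type":"array","items":{"type":"number"}}}},"required":["increments"]}

```bash
mkdir -p pics
cat > h.py <<'E'
import numpy as np, cv2
from workcell import ctrl
def snap(name,out):
    d=ctrl.get_image(name); cv2.imwrite('pics/'+out,d['image'][:,:,::-1]); 
    np.savez('pics/'+out+'.npz',**{k:d[k] for k in('fx','fy','cx','cy','extrinsics')}); print(name,[k for k in d if k!='image'],d['fx'],d['cx'],d['cy'],np.round(d['extrinsics'],3).tolist())
def ray(f,u,v):
    d=np.load('pics/'+f+'.npz'); E=d['extrinsics']
    r=E[:3,:3]@np.array([(u-d['cx'])/d['fx'],-(v-d['cy'])/d['fy'],-1]); return E[:3,3],r
def at(f,u,v,z):
    o,r=ray(f,u,v); return np.round(o+r*(z-o[2])/r[2],1)
def proj(f,p):
    d=np.load('pics/'+f+'.npz'); E=d['extrinsics']; c=E[:3,:3].T@(np.array(p)-E[:3,3])
    return np.round([d['cx']+d['fx']*c[0]/-c[2],d['cy']-d['fy']*c[1]/-c[2]],1)
E
python3 -c "
from h import *
snap('scene','s0.png');snap('top','t0.png');print(ctrl.get_obs())"
```

```text
scene ['fx', 'fy', 'cx', 'cy', 'extrinsics'] 360.83718873903274 321.86005802969794 195.9632553080534 [[-0.635, -0.566, 0.526, 1065.822], [0.772, -0.458, 0.44, 295.2], [-0.008, 0.686, 0.728, 776.404], [0.0, 0.0, 0.0, 1.0]]
top ['fx', 'fy', 'cx', 'cy', 'extrinsics'] 472.764734508242 317.6160931707961 198.0985257631497 [[0.093, 0.968, -0.232, 348.149], [-0.996, 0.092, -0.015, -128.016], [0.007, 0.233, 0.973, 1096.729], [0.0, 0.0, 0.0, 1.0]]
{'t': 0.1, 'qpos': array([ 1.23898758e+00,  4.23758659e-01,  1.63056724e+00,  2.01220642e-05,
        1.08860682e+00, -1.90176344e-02]), 'qvel': array([ 0.00092619, -0.00163876, -0.00309319, -0.00084012, -0.00160258,
        0.00109496]), 'joint_torque': array([ 2.40146901e-04, -5.45614100e+01, -2.74323857e+01,  6.44452334e-02,
        1.87679718e-02, -3.14077681e-06]), 'ee_pos': array([192.14654179, 594.22625298, 222.00123446]), 'orientation': array([-4.89305847e-01, -3.10299860e+00,  2.06761878e-03]), 'ft_force': array([ 0.44740199, -0.22591245, -0.45977619]), 'moment': array([-0.00584063, -0.01280058, -0.05366648]), 'grasp_force': 0.0, 'width': 87.75252823196195}
```

View pics/s0.png

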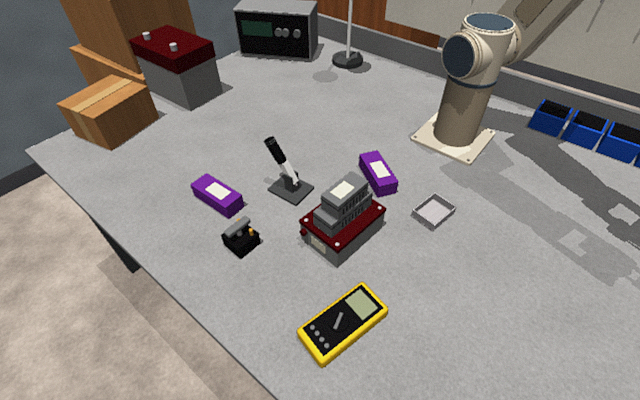

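View pics/t0.png

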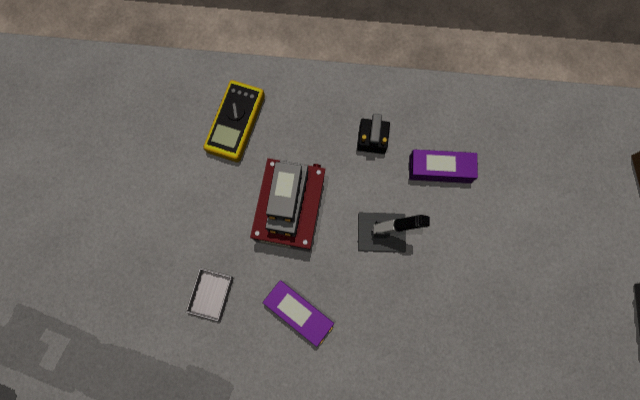

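The scene view shows the stacked battery at about (342,220), stand (290,185) and probe handle (275,150). The top view puts the battery at (289,203), stand (382,232), handle (412,222), and two purple decoys. Enlarging the middle next.

```bash
python3 -c "
import cv2
a=cv2.imread('pics/t0.png')[140:270,240:440];cv2.imwrite('pics/t0c.png',cv2.resize(a,None,fx=4,fy=4,interpolation=cv2.INTER_CUBIC))
a=cv2.imread('pics/s0.png')[125:275,230:410];cv2.imwrite('pics/s0c.png',cv2.resize(a,None,fx=4,fy=4,interpolation=cv2.INTER_CUBIC))"
```

```text
(no output)
```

View pics/t0c.png

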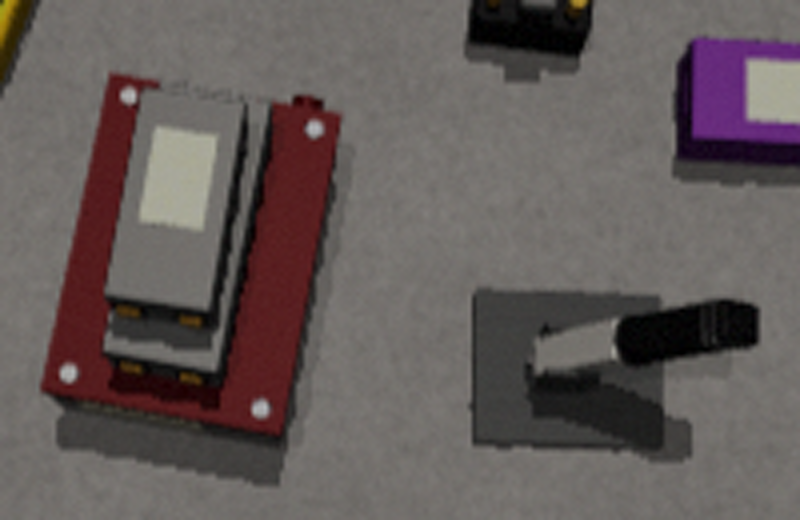

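View pics/s0c.png

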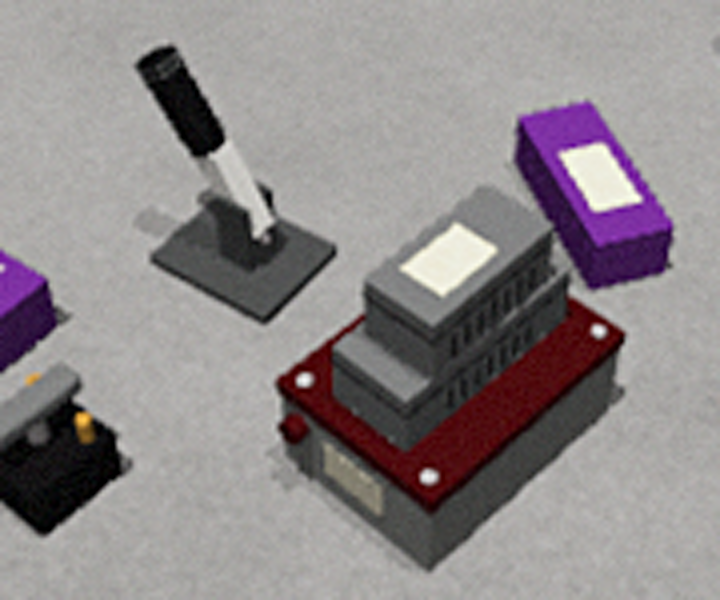

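```bash
cat >> h.py <<'E'
def tc(u,v): return ((u+.5)/4-.5+240,(v+.5)/4-.5+140)
def sc(u,v): return ((u+.5)/4-.5+230,(v+.5)/4-.5+125)
def tri(f1,p1,f2,p2):
    o1,r1=ray(f1,*p1);o2,r2=ray(f2,*p2)
    s=np.linalg.lstsq(np.c_[r1,-r2],o2-o1,rcond=None)[0]; a=o1+r1*s[0];b=o2+r2*s[1]
    return np.round((a+b)/2,1),round(float(np.linalg.norm(a-b)),1)
E
python3 -c "
from h import *
T='t0.png';S='s0.png'
def rect(n,c,z,f=T,m=tc):
    p=np.array([at(f,*m(*q),z) for q in c]);print(n,p[:,:2].tolist(),'c',p.mean(0)[:2],'L',np.linalg.norm(p[1]-p[0]),np.linalg.norm(p[3]-p[0]));
    a=(p[0]+p[1]-p[2]-p[3]);print('  yaw',np.degrees(np.arctan2(a[1],a[0])))
rect('lid',[(110,74),(341,115),(281,437),(42,390)],80)
rect('short',[(143,90),(245,100),(212,310),(106,297)],180)
rect('plate',[(474,290),(662,294),(664,444),(473,445)],10)
rect('lidS',[(625,335),(520,255)][:0] or [(278,383),(430,508),(430,508),(625,335)],80,S,sc)
rect('shortS',[(366,288),(438,333),(553,238),(485,188)][:4],180,S,sc)
print('long nr',at(T,*tc(218,372),130),at(T,*tc(105,355),130))
print('mouth',tri(T,tc(618,338),S,sc(212,150)))
print('top',tri(T,tc(752,325),S,sc(158,52)))
print('tubeend',tri(T,tc(537,357),S,sc(262,232)))
for n,p in dict(meter=(235,121),iso=(374,135),tray=(211,296),pA=(444,166),pB=(299,314)).items(): print(n,at(T,*p,40))
"
```

```text
lid [[672.3, 9.6], [660.7, -122.2], [477.2, -106.3], [490.4, 25.0]] c [575.15  -48.475] L 132.30948567657575 182.55073267450885
  yaw -4.895979253683778
short [[633.6, -21.6], [633.2, -73.6], [523.8, -68.4], [525.4, -15.6]] c [579.  -44.8] L 52.00153843878082 108.3662309024357
  yaw -2.9464473800123216
plate [[582.9, -209.2], [591.0, -319.3], [502.9, -324.9], [491.9, -215.3]] c [ 542.175 -267.175] L 110.39755432073667 91.2042213935298
  yaw 3.737629543410097
lidS [[662.6, -117.2], [676.8, 13.7], [676.8, 13.7], [492.7, 29.1]] c [627.225 -15.175] L 131.66795358020872 224.20905423287442
  yaw -40.73156879703156
shortS [[637.2, -65.7], [638.5, -13.3], [537.4, -6.2], [527.7, -62.6]] c [585.2  -36.95] L 52.416123473603044 109.54387248951902
  yaw -2.772842477595962
long nr [501.3 -71.7 130. ] [504.6 -12.6 130. ]
mouth (array([ 545.1, -282. ,  100.9]), 2.4)
top (array([ 543. , -335.3,  161.7]), 7.8)
tubeend (array([ 541. , -245.1,   39.8]), 0.5)
meter [770.1 102.3  40. ]
iso [ 766.6 -230.7   40. ]
tray [359.1  99.7  40. ]
pA [ 705.4 -399.1   40. ]
pB [339.  -95.7  40. ]
```

Call:
servo_tool([
  [39,-63.5,7.8,0,0,15,1],
  [39,-63.5,7.8,0,0,15,1],
  [39,-63.5,7.8,0,0,15,1],
  [39,-63.5,7.8,0,0,15,1],
  [39,-63.5,7.8,0,0,15,1],
  [39,-63.5,7.8,0,0,15,1],
  [39,-63.5,7.8,0,0,15,1],
  [39,-63.5,7.8,0,0,15,1],
  [39,-63.5,7.8,0,0,15,1],
  [39,-63.5,7.8,0,0,15,1],
  [39,-63.5,7.8,0,0,15,1],
  [39,-63.5,7.8,0,0,15,1],
  [39,-63.5,7.8,0,0,15,1],
  [39,-63.5,7.8,0,0,15,1],
  [39,-63.5,7.8,0,0,15,1],
  [39,-63.5,7.8,0,0,15,1],
  [39,-63.5,7.8,0,0,15,1],
  [39,-63.5,7.8,0,0,15,1],
  [39,-63.5,7.8,0,0,15,1],
  [39,-63.5,7.8,0,0,15,1],
])

```text
t: 1.77
ee_pos: [582.8, -42.2, 300.1]
orientation: [-0.085, -3.14, -0.0]
ft_force: [0.1, -0.0, 0.8]
width: 87.8
grasp_force: 0.0
```

Call:
servo_tool([
  [0,0,-4,0,0,0,1],
  [0,0,-8,0,0,0,1],
  [0,0,-11,0,0,0,1],
  [0,0,-14,0,0,0,1],
  [0,0,-15.8,0,0,0,1],
  [0,0,-15.8,0,0,0,1],
  [0,0,-15.8,0,0,0,-1],
  [0,0,-15.8,0,0,0,-1],
  [0,0,-15.8,0,0,0,-1],
  [0,0,-15.8,0,0,0,-1],
  [0,0,-15.8,0,0,0,-1],
  [0,0,-15.8,0,0,0,-1],
])

```text
t: 2.77
ee_pos: [582.9, -40.5, 143.8]
orientation: [0.08, 3.139, -0.0]
ft_force: [-0.5, -0.4, 4.8]
width: 53.9
grasp_force: 30.0
```

Call:
servo_tool([
  [0,0,2,0,0,0,-1],
  [0,0,5,0,0,0,-1],
  [0,3,6,0,0,0,-1],
  [0,7,6,0,0,0,-1],
  [-1,11,6,0,0,0,-1],
  [-1,15,6,0,0,0,-1],
  [-2,19,6,0,0,0,-1],
  [-2,22.5,4.5,0,0,0,-1],
  [-2,26,2,0,0,0,-1],
  [-2,29,-1,0,0,0,-1],
  [-2,32,-4,0,0,0,-1],
  [-2,34,-7,0,0,0,-1],
  [-2,34,-9.5,0,0,0,-1],
  [-2,34,-11,0,0,0,-1],
  [-2,34,-12,0,0,0,-1],
  [-2,34,-12.5,0,0,0,-1],
  [-2,34,-12.8,0,0,0,-1],
  [-2,34,-12.8,0,0,0,-1],
])

```text
t: 4.27
ee_pos: [563.0, 299.1, 15.3]
orientation: [0.082, 3.14, 0.001]
ft_force: [-0.9, -0.2, -4.0]
width: 54.0
grasp_force: 30.0
```

Call:
servo_tool([
  [0,0,-0.1,0,0,0,-1],
  [0,0,-0.2,0,0,0,-1],
  [0,0,-0.2,0,0,0,-1],
])

```text
t: 4.52
ee_pos: [563.3, 299.8, 13.9]
orientation: [0.081, 3.139, 0.001]
ft_force: [0.6, -1.2, -1.9]
width: 53.7
grasp_force: 30.0
```

Call:
servo_tool([
  [0,0,0,0,0,0,1],
  [0,0,0,0,0,0,1],
  [0,0,0,0,0,0,1],
  [0,0,0,0,0,0,1],
  [0,0,3,0,0,0,1],
  [0,0,7,0,0,0,1],
  [0,0,11,0,0,0,1],
  [0,0,15,0,0,0,1],
  [0,0,17,0,0,0,1],
  [0,0,17,0,0,0,1],
])

```text
t: 5.35
ee_pos: [565.3, 301.3, 188.9]
orientation: [0.08, 3.132, 0.007]
ft_force: [0.1, -0.0, 1.2]
width: 87.9
grasp_force: 0.0
```

```bash
python3 -c "
from h import *
snap('top','t1.png')
a=cv2.imread('pics/t1.png')[140:270,140:340];cv2.imwrite('pics/t1c.png',cv2.resize(a,None,fx=4,fy=4,interpolation=cv2.INTER_CUBIC))"
```

```text
top ['fx', 'fy', 'cx', 'cy', 'extrinsics'] 472.764734508242 317.6160931707961 198.0985257631497 [[0.093, 0.968, -0.232, 348.149], [-0.996, 0.092, -0.015, -128.016], [0.007, 0.233, 0.973, 1096.729], [0.0, 0.0, 0.0, 1.0]]
```

View pics/t1c.png

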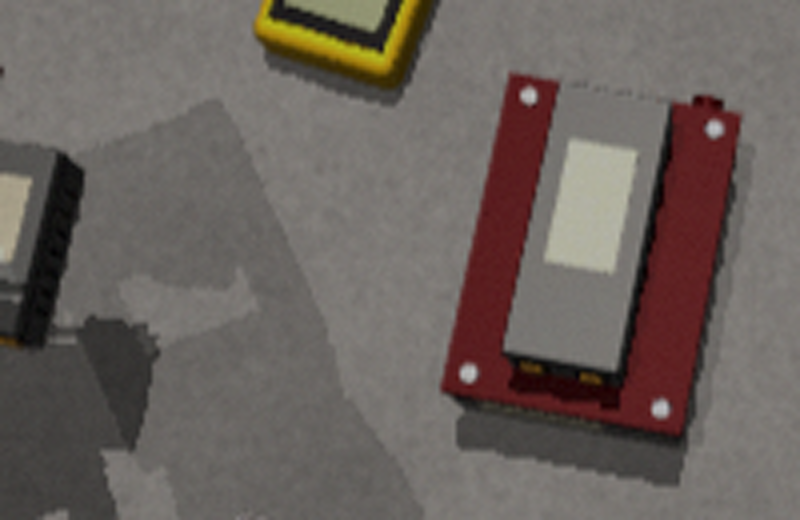

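The long module's top now shows clearly on the lid, corners about (558,82),(671,102),(617,372),(505,352) in the crop. The short one stands on the bench at the left edge.

```bash
python3 -c "
from h import *
def m(u,v): return ((u+.5)/4-.5+140,(v+.5)/4-.5+140)
p=np.array([at('t1.png',*m(*q),130) for q in [(558,82),(671,102),(617,372),(505,352)]]);print(p,p.mean(0))
a=p[0]+p[1]-p[2]-p[3];print(np.degrees(np.arctan2(a[1],a[0])))
for q in [(558,82),(671,102),(617,372),(505,352)]: pass
print(p[0]-p[3],p[1]-p[2],p[0]-p[1])
"
```

```text
[[654.4 -23.2 130. ]
 [649.  -84.6 130. ]
 [501.2 -71.2 130. ]
 [506.2 -12.4 130. ]] [577.7  -47.85 130.  ]
-4.6739218475910596
[148.2 -10.8   0. ] [147.8 -13.4   0. ] [ 5.4 61.4  0. ]
```

Call:
servo_tool([
  [0,-4,0,0,0,0,1],
  [0,-8,0,0,0,0,1],
  [0.5,-12,0,0,0,-1,1],
  [1,-16,0,0,0,-1.8,1],
  [1.5,-20,0,0,0,-1.8,1],
  [1.8,-24,0,0,0,-1.8,1],
  [1.8,-28,0,0,0,-1.8,1],
  [1.8,-32,0,0,0,-1.8,1],
  [1.8,-34.4,0,0,0,-1.8,1],
  [1.8,-34.4,-1,0,0,-1.8,1],
  [1.8,-34.4,-4,0,0,-1.8,1],
  [1.8,-34.4,-7,0,0,-1.8,1],
  [1.8,-34.4,-9.1,0,0,-1.8,1],
  [1.8,-34.4,-9.1,0,0,-1.8,1],
  [1.8,-34.4,-9.1,0,0,-1.8,-1],
  [1.8,-34.4,-9.1,0,0,-1.8,-1],
  [1.8,-34.4,-9.1,0,0,-1.8,-1],
  [1.8,-34.4,-9.1,0,0,-1.8,-1],
  [1.8,-34.4,-9.1,0,0,-1.8,-1],
  [1.8,-34.4,-9.1,0,0,-1.8,-1],
])

```text
t: 7.07
ee_pos: [581.2, -44.3, 93.0]
orientation: [0.129, 3.137, -0.0]
ft_force: [0.1, 1.4, 6.9]
width: 61.8
grasp_force: 30.0
```

Call:
servo_tool([
  [0,0,2,0,0,0,-1],
  [0,0,5,0,0,0,-1],
  [0,2,6,0,0,0,-1],
  [-1,6,6,0,0,0,-1],
  [-2,10,6,0,0,0,-1],
  [-3,14,6,0,0,0,-1],
  [-3,18,4,0,0,0,-1],
  [-3,20.5,1,0,0,0,-1],
  [-3,20.5,-2,0,0,0,-1],
  [-3,20.5,-4.5,0,0,0,-1],
  [-3,20.5,-6.3,0,0,0,-1],
  [-3,20.5,-7.3,0,0,0,-1],
  [-3,20.5,-7.8,0,0,0,-1],
  [-3,20.5,-7.9,0,0,0,-1],
  [-3,20.5,-8,0,0,0,-1],
  [-3,20.5,-8.1,0,0,0,-1],
])

```text
t: 8.4
ee_pos: [549.8, 160.3, 12.6]
orientation: [-0.13, -3.138, 0.001]
ft_force: [-11.3, -2.4, 24.6]
width: 61.6
grasp_force: 30.0
```

Call:
servo_tool([
  [0,0,0.1,0,0,0,-0.5],
  [0,0,0.2,0,0,0,1],
  [0,0,0.2,0,0,0,1],
  [0,0,0.2,0,0,0,1],
  [0,0,0.2,0,0,0,1],
  [0,0,4,0,0,0,1],
  [0,0,8,0,0,0,1],
  [0,0,12,0,0,-7,1],
  [0,0,16,0,0,-14,1],
  [0,0,20,0,0,-21,1],
  [0,-2,23,0,0,-28,1],
  [0,-6,24,0,0,-35,1],
  [0,-10,24,0,0,-42,1],
  [0,-14,24,0,0,-49,1],
  [0,-18,24,0,0,-56,1],
  [0,-22,24,0,0,-63,1],
  [0,-26,24,0,0,-70,1],
  [0,-30,24,0,0,-77,1],
  [0,-34,24,0,0,-80,1],
  [0,-38,24,0,0,-80,1],
])

```text
t: 10.07
ee_pos: [550.1, -221.4, 250.9]
orientation: [2.12, 2.317, 0.0]
ft_force: [0.9, 0.5, 0.1]
width: 87.9
grasp_force: 0.0
```

```bash
python3 -c "
from h import *
from scipy.optimize import least_squares
T='t0.png';S='s0.png'
a=np.radians(95);L=np.array([np.cos(a),np.sin(a),0])
def pts(m,l):
    l=np.radians(l);ax=-np.sin(l)*L+np.cos(l)*np.array([0,0,1]);return ax
for l in (30,32.5,35):
  for m in ([545,-282,100],):
    ax=pts(m,l)
    for s in (0,45,78):
        p=np.array(m)+s*ax
        u=proj(T,p)-[240,140];v=proj(S,p)-[230,125];print(l,s,np.round(p),u*4+1.5,v*4+1.5)
"
```

```text
30 0 [ 545. -282.  100.] [619.5 337.5] [213.9 151.1]
30 45 [ 547. -304.  139.] [675.5 324.3] [183.9  97.1]
30 78 [ 548. -321.  168.] [719.5 313.9] [160.7  55.5]
32.5 0 [ 545. -282.  100.] [619.5 337.5] [213.9 151.1]
32.5 45 [ 547. -306.  138.] [678.3 324.7] [181.9  97.1]
32.5 78 [ 549. -324.  166.] [724.7 314.3] [157.9  56.3]
35 0 [ 545. -282.  100.] [619.5 337.5] [213.9 151.1]
35 45 [ 547. -308.  137.] [681.1 325.1] [180.3  97.5]
35 78 [ 549. -327.  164.] [729.5 315.1] [155.1  57.1]
```

Call:
servo_tool([
  [-0.4,-4,0,0,0,0,1],
  [-0.4,-8,0,0,0,0,1],
  [-0.4,-8.7,-2,0,0,0,1],
  [-0.4,-8.7,-5,0,0,0,1],
  [-0.4,-8.7,-8,0,0,0,1],
  [-0.4,-8.7,-11,0,0,0,1],
  [-0.4,-8.7,-13,0,0,0,1],
  [-0.4,-8.7,-13,0,0,0,1],
  [-0.4,-8.7,-13,0,0,0,1],
])

```text
t: 10.82
ee_pos: [545.8, -306.1, 120.0]
orientation: [-2.115, -2.32, 0.001]
ft_force: [0.3, 0.0, -0.0]
width: 87.7
grasp_force: 0.0
```

```bash
python3 -c "
from h import *
snap('scene','s2.png');snap('top','t2.png')
a=cv2.imread('pics/s2.png')[105:215,230:330];b=cv2.imread('pics/t2.png')[185:260,355:455]
f=lambda a:cv2.resize(a,None,fx=4,fy=4,interpolation=cv2.INTER_CUBIC)
b=cv2.copyMakeBorder(f(b),0,140,0,0,cv2.BORDER_CONSTANT);cv2.imwrite('pics/c2.png',np.hstack([f(a),b]))"
```

```text
scene ['fx', 'fy', 'cx', 'cy', 'extrinsics'] 360.83718873903274 321.86005802969794 195.9632553080534 [[-0.635, -0.566, 0.526, 1065.822], [0.772, -0.458, 0.44, 295.2], [-0.008, 0.686, 0.728, 776.404], [0.0, 0.0, 0.0, 1.0]]
top ['fx', 'fy', 'cx', 'cy', 'extrinsics'] 472.764734508242 317.6160931707961 198.0985257631497 [[0.093, 0.968, -0.232, 348.149], [-0.996, 0.092, -0.015, -128.016], [0.007, 0.233, 0.973, 1096.729], [0.0, 0.0, 0.0, 1.0]]
```

View pics/c2.png

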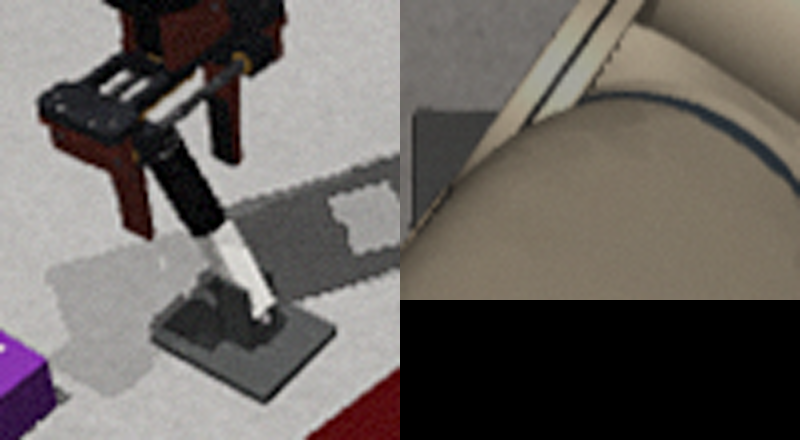

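The scene crop shows the fingers on either side of the black handle, tips at about (145,235) and (232,160), with the handle between them. In the top view the arm hides the spot. Closing now.

Call:
servo_tool([
  [0,0,0,0,0,0,-1],
  [0,0,0,0,0,0,-1],
  [0,0,0,0,0,0,-1],
  [0,0,0,0,0,0,-1],
  [0,0,0,0,0,0,-1],
  [0,0,0,0,0,0,-1],
  [0,0,0,0,0,0,-1],
  [0,0,0,0,0,0,-1],
  [0,0,0,0,0,0,-1],
  [0,0,0,0,0,0,-1],
])

```text
t: 11.75
ee_pos: [546.3, -306.3, 120.6]
orientation: [-2.117, -2.321, 0.0]
ft_force: [-0.3, -0.3, -0.2]
width: 24.6
grasp_force: 0.4
```

Call:
servo_tool([
  [0,0,0,0,0,0,-1],
  [0,0,0,0,0,0,-1],
  [0,0,0,0,0,0,-1],
  [0,0,0,0,0,0,-1],
])

```text
t: 12.08
ee_pos: [546.2, -306.3, 120.6]
orientation: [-2.117, -2.321, 0.0]
ft_force: [0.3, -0.2, -1.0]
width: 22.1
grasp_force: 30.0
```

Call:
servo_tool([
  [0.05,-0.5,0.87,0,0,0,-1],
  [0.1,-1.0,1.73,0,0,0,-1],
  [0.15,-1.5,2.6,0,0,0,-1],
  [0.2,-2.2,3.8,0,0,0,-1],
  [0.25,-2.9,5.0,0,0,0,-1],
  [0.3,-3.6,6.2,0,0,0,-1],
  [0.35,-4.3,7.4,0,0,0,-1],
  [0.4,-5.0,8.66,0,0,0,-1],
  [0.4,-5.3,10,0,0,0,-1],
  [0.6,-4,10,0,0,-2,-1],
  [0.9,-1.5,10,0,0,-4,-1],
  [1.2,1.5,10,0,0,-6,-1],
  [1.5,4.5,10,0,0,-8,-1],
  [1.8,7.5,10,0,0,-9.9,-1],
  [2,10.5,10,0,0,-9.9,-1],
  [2.2,13.5,10,0,0,-9.9,-1],
  [2.4,16,10,0,0,-9.9,-1],
  [2.4,17.3,10,0,0,-9.9,-1],
  [2.4,17.3,10,0,0,-9.9,-1],
  [2.4,17.3,10,0,0,-9.9,-1],
])

```text
t: 13.75
ee_pos: [570.7, -133.5, 221.5]
orientation: [2.307, 2.131, 0.001]
ft_force: [0.0, 0.2, -0.8]
width: 21.7
grasp_force: 30.0
```

```bash
python3 -c "
from h import *
snap('scene','s3.png');snap('top','t3.png')
a=cv2.imread('pics/s3.png')[140:280,280:400];b=cv2.imread('pics/t3.png')[130:270,240:320]
f=lambda a:cv2.resize(a,None,fx=4,fy=4,interpolation=cv2.INTER_CUBIC)
cv2.imwrite('pics/c3.png',np.hstack([f(a),f(b)]))"
```

```text
scene ['fx', 'fy', 'cx', 'cy', 'extrinsics'] 360.83718873903274 321.86005802969794 195.9632553080534 [[-0.635, -0.566, 0.526, 1065.822], [0.772, -0.458, 0.44, 295.2], [-0.008, 0.686, 0.728, 776.404], [0.0, 0.0, 0.0, 1.0]]
top ['fx', 'fy', 'cx', 'cy', 'extrinsics'] 472.764734508242 317.6160931707961 198.0985257631497 [[0.093, 0.968, -0.232, 348.149], [-0.996, 0.092, -0.015, -128.016], [0.007, 0.233, 0.973, 1096.729], [0.0, 0.0, 0.0, 1.0]]
```

View pics/c3.png

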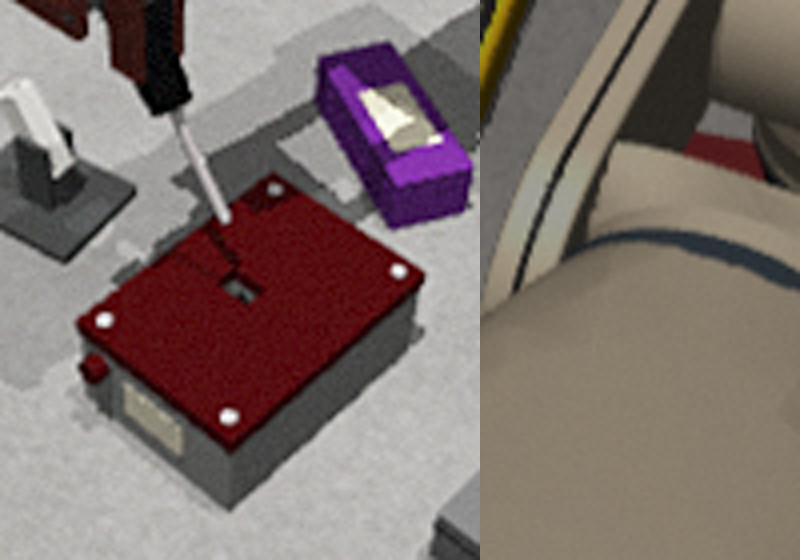

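The scene crop shows the empty lid, with the slot opening around (241,289), the probe tip at (225,221) and the rod's top at the collar at (178,113).

```bash
python3 -c "
from h import *
S='s3.png'
c=lambda u,v:((u+.5)/4-.5+280,(v+.5)/4-.5+140)
inv=lambda p:np.round((proj(S,p)-[280,140])*4+1.5,1)
P=[at(S,*c(*q),80) for q in [(78,323),(230,450),(424,275),(272,173)]];print(P,np.mean(P,0))
print('slot open centre',at(S,*c(241,289),80),'corners',[at(S,*c(*q),80) for q in [(218,289),(242,304),(264,289),(241,275)]])
b=np.array([.084,.9965,0]);tcp=np.array([570.7,-133.5,221.5])
for l in (28,30,32,34,36):
    r=np.radians(l);d=np.sin(r)*b-np.cos(r)*np.array([0,0,1]);g=tcp+[0,0,19]
    print(l,'tip',inv(g+128*d),'collar',inv(g+45*d),np.round(g+128*d,1))
print('tip ray at z 128..136',[at(S,*c(225,221),z) for z in (126,132,138)])
"
```

```text
[array([ 662.6, -117.2,   80. ]), array([677.9,  14.5,  80. ]), array([493.1,  28.6,  80. ]), array([ 479.6, -102.6,   80. ])] [578.3   -44.175  80.   ]
slot open centre [576.4 -55.2  80. ] corners [array([585.6, -66.6,  80. ]), array([585.9, -47.2,  80. ]), array([567.2, -43.9,  80. ]), array([567. , -62.5,  80. ])]
28 tip [220.3 223.9] collar [174.3 106.3] [575.7 -73.6 127.5]
30 tip [224.7 224.7] collar [175.9 106.3] [576.1 -69.7 129.6]
32 tip [229.5 225.5] collar [177.5 106.3] [576.4 -65.9 131.9]
34 tip [234.3 225.9] collar [179.1 106.3] [576.7 -62.2 134.4]
36 tip [238.7 225.9] collar [180.7 106.3] [577.  -58.5 136.9]
tip ray at z 128..136 [array([570.7, -73.7, 126. ]), array([575.3, -70.3, 132. ]), array([579.9, -66.9, 138. ])]
```

Call:
servo_tool([
  [-0.15,-1.7,0,0,0,0,-1],
  [-0.07,-0.7,-1.73,0,0,0,-1],
  [0.02,0.3,-3.46,0,0,0,-1],
  [0.05,0.65,-4.1,0,0,0,-1],
  [0.07,0.9,-4.5,0,0,0,-1],
  [0.1,1.3,-5.2,0,0,0,-1],
  [0.1,1.3,-5.2,0,0,0,-1],
])

```text
t: 14.43
ee_pos: [571.0, -120.3, 167.9]
orientation: [-2.309, -2.129, 0.001]
ft_force: [-0.5, 0.7, -0.5]
width: 22.2
grasp_force: 30.0
```

Call:
servo_tool([
  [0.02,0.25,-0.43,0,0,0,-1],
  [0.04,0.5,-0.87,0,0,0,-1],
  [0.06,0.75,-1.3,0,0,0,-1],
  [0.08,1,-1.73,0,0,0,-1],
  [0.08,1,-1.73,0,0,0,-1],
])

```text
t: 14.85
ee_pos: [571.6, -109.7, 150.5]
orientation: [-2.308, -2.13, 0.001]
ft_force: [-0.6, 0.4, -2.0]
width: 21.9
grasp_force: 30.0
```

Call:
servo_tool([
  [0.01,0.1,-0.17,0,0,0,-1],
  [0.02,0.2,-0.35,0,0,0,-1],
  [0.03,0.3,-0.52,0,0,0,-1],
  [0.03,0.4,-0.69,0,0,0,-1],
  [0.03,0.4,-0.69,0,0,0,-1],
])

```text
t: 15.27
ee_pos: [572.2, -106.2, 144.1]
orientation: [-2.309, -2.13, 0.0]
ft_force: [-0.6, 0.5, -0.8]
width: 22.2
grasp_force: 30.0
```

Call:
servo_tool([
  [0.01,0.1,-0.17,0,0,0,-1],
  [0.02,0.2,-0.35,0,0,0,-1],
  [0.02,0.2,-0.35,0,0,0,-1],
])

```text
t: 15.52
ee_pos: [572.4, -104.2, 140.6]
orientation: [-2.309, -2.13, 0.0]
ft_force: [0.7, -0.4, -1.6]
width: 21.5
grasp_force: 30.0
```

Call:
servo_tool([
  [0.01,0.1,-0.17,0,0,0,-1],
  [0.01,0.2,-0.35,0,0,0,-1],
  [0.01,0.2,-0.35,0,0,0,-1],
])

```text
t: 15.77
ee_pos: [572.8, -102.4, 137.5]
orientation: [2.309, 2.13, 0.0]
ft_force: [-0.3, -1.2, 2.4]
width: 21.8
grasp_force: 30.0
```

Call:
servo_tool([
  [0.01,0.1,-0.17,0,0,0,-1],
  [0.01,0.2,-0.35,0,0,0,-1],
  [0.01,0.2,-0.35,0,0,0,-1],
])

```text
t: 16.02
ee_pos: [572.9, -100.3, 133.9]
orientation: [2.309, 2.13, 0.0]
ft_force: [-1.0, -0.9, 2.3]
width: 21.8
grasp_force: 30.0
```

Call:
servo_tool([
  [0.0,0.1,-0.17,0,0,0,-1],
  [0.0,0.1,-0.17,0,0,0,-1],
])

```text
t: 16.18
ee_pos: [573.2, -99.7, 132.8]
orientation: [2.308, 2.13, 0.0]
ft_force: [-1.8, -2.7, 7.5]
width: 21.9
grasp_force: 30.0
```

Call:
servo_tool([
  [0.0,0.05,-0.09,0,0,0,-1],
  [0.0,0.05,-0.09,0,0,0,-1],
])

```text
t: 16.35
ee_pos: [573.3, -99.6, 132.5]
orientation: [2.307, 2.129, -0.0]
ft_force: [-3.0, -4.2, 12.4]
width: 21.9
grasp_force: 30.0
```

Call:
servo_tool([
  [0.0,0.05,-0.09,0,0,0,-1],
  [0.0,0.05,-0.09,0,0,0,-1],
])

```text
t: 16.52
ee_pos: [573.5, -99.6, 132.1]
orientation: [2.306, 2.129, -0.001]
ft_force: [-4.8, -8.4, 15.7]
width: 21.8
grasp_force: 30.0
```

Call:
servo_tool([
  [0.0,0.02,-0.06,0,0,0,-1],
  [0.0,0.02,-0.06,0,0,0,-1],
])

```text
t: 16.68
ee_pos: [573.7, -99.7, 131.9]
orientation: [2.306, 2.129, -0.001]
ft_force: [-5.0, -7.9, 19.5]
width: 21.8
grasp_force: 30.0
```

Call:
servo_tool([
  [-0.02,-0.2,0.4,0,0,0,-1],
  [-0.05,-0.7,1.2,0,0,0,-1],
  [-0.1,-1.5,2.6,0,0,0,-1],
  [-0.2,-2.7,4.7,0,0,0,-1],
  [-0.3,-4,7,0,0,0,-1],
  [-0.4,-5.2,9.08,0,0,0,-1],
  [-0.25,-3.52,9.08,0,0,0,-1],
  [-0.25,-3.52,9.08,0,0,0,-1],
  [-0.25,-3.52,9.08,0,0,0,-1],
  [-0.25,-3.52,9.08,0,0,0,-1],
])

```text
t: 17.52
ee_pos: [569.7, -133.1, 219.8]
orientation: [-2.307, -2.13, 0.001]
ft_force: [-0.4, -0.4, -2.1]
width: 21.7
grasp_force: 30.0
```

```bash
python3 -c "
from h import *
snap('scene','s4.png')
f=lambda a:cv2.resize(a,None,fx=4,fy=4,interpolation=cv2.INTER_CUBIC)
A,B=[cv2.imread('pics/'+n)[140:210,305:350] for n in('s3.png','s4.png')]
cv2.imwrite('pics/c4.png',np.hstack([f(f(A))[:600:2,::2],f(f(B))[:600:2,::2]]))
a,b=[x.astype(np.float32).mean(2) for x in(A,B)]
print(np.abs(a-b).max(),np.abs(a-b).mean())
# match tip and handle patches from s3 in s4
for n,(y,x,h,w) in dict(tip=(42,22,18,16),collar=(12,12,20,18)).items():
    t=f(a)[y*4:(y+h)*4,x*4:(x+w)*4]; r=cv2.matchTemplate(f(b),t,cv2.TM_SQDIFF_NORMED);m=cv2.minMaxLoc(r);print(n,(np.array(m[2])-[x*4,y*4])/4,m[0])
"
```

```text
scene ['fx', 'fy', 'cx', 'cy', 'extrinsics'] 360.83718873903274 321.86005802969794 195.9632553080534 [[-0.635, -0.566, 0.526, 1065.822], [0.772, -0.458, 0.44, 295.2], [-0.008, 0.686, 0.728, 776.404], [0.0, 0.0, 0.0, 1.0]]
110.0 5.7561903
tip [0.5 0. ] 0.012062512338161469
collar [0.5  0.25] 0.006669214460998774
```

Call:
servo_tool([
  [-0.2,-2,0,0,0,1,-1],
  [-0.5,-5.5,0,0,0,3,-1],
  [-0.8,-9,0,0,0,5,-1],
  [-1.1,-12.5,0,0,0,7,-1],
  [-1.4,-16,0,0,0,9,-1],
  [-1.7,-19,0,0,0,9.9,-1],
  [-2,-21.5,0,0,0,9.9,-1],
  [-2,-22.3,0,0,0,9.9,-1],
  [-2,-22.3,-1.34,0,0,9.9,-1],
  [-2,-22.3,-1.34,0,0,9.9,-1],
  [-2,-22.3,-1.34,0,0,9.9,-1],
  [-2.04,-21.8,-2.2,0,0,9.9,-1],
  [-2.08,-21.3,-3.07,0,0,9.9,-1],
  [-2.12,-20.8,-3.94,0,0,9.9,-1],
  [-2.12,-20.8,-3.94,0,0,9.9,-1],
])

```text
t: 18.82
ee_pos: [548.5, -339.5, 179.1]
orientation: [-2.114, -2.321, 0.001]
ft_force: [-0.1, -2.3, -5.2]
width: 21.9
grasp_force: 30.0
```

Call:
servo_tool([
  [-0.04,0.5,-0.87,0,0,0,-1],
  [-0.08,1,-1.73,0,0,0,-1],
  [-0.12,1.5,-2.6,0,0,0,-1],
  [-0.12,1.5,-2.6,0,0,0,-1],
])

```text
t: 19.15
ee_pos: [546.7, -324.7, 152.8]
orientation: [-2.114, -2.32, 0.001]
ft_force: [-0.1, -0.6, -4.5]
width: 21.9
grasp_force: 30.0
```

Call:
servo_tool([
  [-0.04,0.5,-0.87,0,0,0,-1],
  [-0.08,1,-1.73,0,0,0,-1],
  [-0.12,1.5,-2.6,0,0,0,-1],
  [-0.14,1.8,-3.1,0,0,0,-1],
  [-0.14,1.8,-3.1,0,0,0,-1],
])

```text
t: 19.57
ee_pos: [545.5, -307.0, 122.5]
orientation: [-2.114, -2.32, 0.001]
ft_force: [0.1, -0.2, -2.4]
width: 22.0
grasp_force: 30.0
```

Smooth. Seat the last ~2–3 mm gently.

Call:
servo_tool([
  [-0.01,0.1,-0.18,0,0,0,-1],
  [-0.02,0.2,-0.36,0,0,0,-1],
  [-0.02,0.2,-0.36,0,0,0,-1],
])

```text
t: 19.82
ee_pos: [546.4, -306.0, 120.7]
orientation: [-2.117, -2.321, -0.001]
ft_force: [0.0, 2.1, -0.5]
width: 21.7
grasp_force: 30.0
```

Call:
servo_tool([
  [0,0,0,0,0,0,-0.5],
  [0,0,0,0,0,0,0.5],
  [0,0,0,0,0,0,1],
  [0,0,0,0,0,0,1],
  [0,0,3,0,0,0,1],
  [0,0,7,0,0,0,1],
  [0,0,11,0,0,0,1],
  [0,0,13,0,0,7,1],
  [0,4,13,0,0,14,1],
  [0,8,13,0,0,21,1],
  [0,12,13,0,0,28,1],
  [0,16,13,0,0,35,1],
  [0,20,13,0,0,42,1],
  [0,24,13,0,0,49,1],
  [0,28,13,0,0,56,1],
  [0,32,13,0,0,63,1],
  [0,36,13,0,0,70,1],
  [0.4,40,13,0,0,77,1],
  [0.4,44,11,0,0,80,1],
  [0.4,46.7,8,0,0,80,1],
])

```text
t: 21.48
ee_pos: [552.8, 163.0, 204.7]
orientation: [0.123, 3.131, 0.004]
ft_force: [0.9, 1.3, 0.1]
width: 87.9
grasp_force: 0.0
```

```bash
python3 -c "
from h import *
snap('scene','s5.png')
cv2.imwrite('pics/c5.png',cv2.resize(cv2.imread('pics/s5.png')[100:280,200:420],None,fx=3.3,fy=3.3,interpolation=cv2.INTER_CUBIC))"
```

```text
scene ['fx', 'fy', 'cx', 'cy', 'extrinsics'] 360.83718873903274 321.86005802969794 195.9632553080534 [[-0.635, -0.566, 0.526, 1065.822], [0.772, -0.458, 0.44, 295.2], [-0.008, 0.686, 0.728, 776.404], [0.0, 0.0, 0.0, 1.0]]
```

View pics/c5.png

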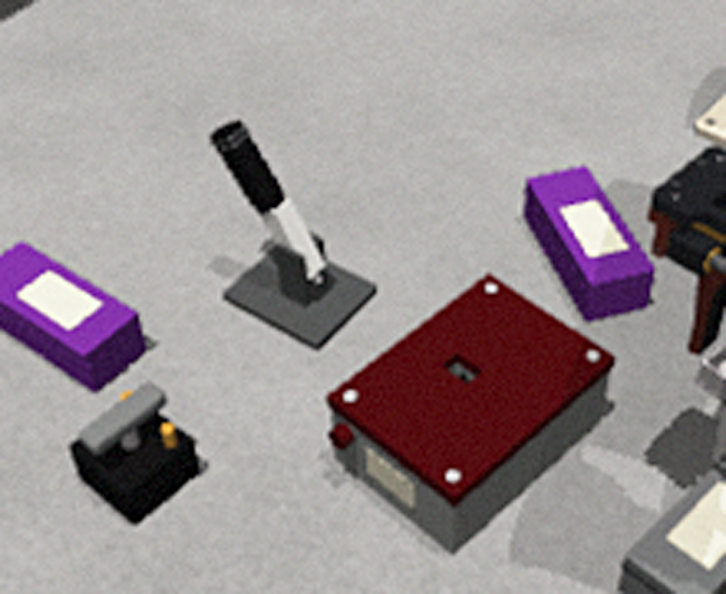

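The probe is back in its stand with the handle at the mouth (270,205), and the lid is clear with the slot at (460,370). Next, re-grip the long module.

Call:
servo_tool([
  [0,0,0,0,0,0,1],
  [0,0,-4,0,0,0,1],
  [0,0,-8,0,0,0,1],
  [0,0,-12,0,0,0,1],
  [0,0,-15.5,0,0,0,1],
  [0,0,-18,0,0,0,1],
  [0,0,-18.9,0,0,0,1],
  [0,0,-18.9,0,0,0,1],
  [0,0,-18.9,0,0,0,-1],
  [0,0,-18.9,0,0,0,-1],
  [0,0,-18.9,0,0,0,-1],
  [0,0,-18.9,0,0,0,-1],
  [0,0,-18.9,0,0,0,-1],
  [0,0,-18.9,0,0,0,-1],
])

```text
t: 22.7
ee_pos: [551.4, 160.0, 14.4]
orientation: [0.13, 3.136, 0.002]
ft_force: [-1.5, 0.3, 8.4]
width: 61.7
grasp_force: 30.0
```

Call:
servo_tool([
  [0,0,2,0,0,0,-1],
  [0,0,5.5,0,0,0,-1],
  [0,0,9.5,0,0,0,-1],
  [0.5,-2,12.5,0,0,0,-1],
  [1,-5.5,12.5,0,0,0,-1],
  [2,-9.5,12.5,0,0,0,-1],
  [2.8,-13.5,12.5,0,0,0,-1],
  [2.8,-17.5,12.5,0,0,0,-1],
  [2.8,-20,12,0,0,0,-1],
  [2.8,-20.5,11,0,0,0,-1],
  [2.8,-20.5,10,0,0,0,-1],
  [2.8,-20.5,9.2,0,0,0,-1],
  [2.8,-20.5,8.6,0,0,0,-1],
  [2.8,-20.5,8.3,0,0,0,-1],
  [2.8,-20.5,8.2,0,0,0,-1],
  [2.8,-20.5,8.2,0,0,0,-1],
])

```text
t: 24.03
ee_pos: [578.2, -44.3, 94.7]
orientation: [-0.127, -3.139, -0.0]
ft_force: [-0.4, 0.4, -7.9]
width: 62.2
grasp_force: 30.0
```

Call:
servo_tool([
  [0,0,-0.1,0,0,0,-1],
  [0,0,-0.2,0,0,0,-1],
  [0,0,-0.2,0,0,0,-1],
])

```text
t: 24.28
ee_pos: [578.7, -44.6, 94.4]
orientation: [0.128, 3.138, 0.001]
ft_force: [-4.2, 4.6, 7.4]
width: 61.6
grasp_force: 30.0
```

Call:
servo_tool([
  [0,0,0,0,0,0,0],
  [0,0,0,0,0,0,1],
  [0,0,0,0,0,0,1],
  [0,0,0,0,0,0,1],
  [0,0,3,0,0,0,1],
  [0,0,6.5,0,0,0,1],
  [0,3,9,0,0,1.8,1],
  [0,7,9,0,0,1.8,1],
  [-1,11,9,0,0,1.8,1],
  [-1.6,15,9,0,0,1.8,1],
  [-1.6,19,9,0,0,1.8,1],
  [-1.6,23,9,0,0,1.8,1],
  [-1.6,27,9,0,0,1.8,1],
  [-1.6,31,9,0,0,1.8,1],
  [-1.6,34.4,7.5,0,0,1.8,1],
  [-1.6,34.4,4,0,0,1.8,1],
  [-1.6,34.4,0,0,0,1.8,1],
  [-1.6,34.4,-4,0,0,1.8,1],
  [-1.6,34.4,-7,0,0,1.8,1],
  [-1.6,34.4,-7.9,0,0,1.8,1],
])

```text
t: 25.95
ee_pos: [559.5, 297.3, 9.0]
orientation: [-0.079, -3.135, 0.005]
ft_force: [-0.2, -0.9, 0.1]
width: 87.4
grasp_force: 0.0
```

Call:
servo_tool([
  [0,0,0,0,0,0,1],
  [0,0,0,0,0,0,1],
  [0,0,0,0,0,0,-1],
  [0,0,0,0,0,0,-1],
  [0,0,0,0,0,0,-1],
  [0,0,0,0,0,0,-1],
  [0,0,0,0,0,0,-1],
  [0,0,0,0,0,0,-1],
])

```text
t: 26.62
ee_pos: [562.7, 299.0, 14.6]
orientation: [0.081, 3.139, 0.001]
ft_force: [-0.6, 0.6, 3.9]
width: 53.9
grasp_force: 30.0
```

Call:
servo_tool([
  [0,0,2,0,0,0,-1],
  [0,0,5.5,0,0,0,-1],
  [0,0,9.5,0,0,0,-1],
  [0,-2,13,0,0,-1,-1],
  [0,-5,16,0,0,-1.8,-1],
  [0.5,-9,17,0,0,-1.8,-1],
  [1,-13,17,0,0,-1.8,-1],
  [1.7,-17,17,0,0,-1.8,-1],
  [1.7,-21,17,0,0,-1.8,-1],
  [1.7,-25,17,0,0,-1.8,-1],
  [1.7,-29,17,0,0,-1.8,-1],
  [1.7,-32.5,17,0,0,-1.8,-1],
  [1.7,-34.4,16.5,0,0,-1.8,-1],
  [1.7,-34.4,15.5,0,0,-1.8,-1],
  [1.7,-34.4,14.5,0,0,-1.8,-1],
  [1.7,-34.4,13.8,0,0,-1.8,-1],
  [1.7,-34.4,13.4,0,0,-1.8,-1],
  [1.7,-34.4,13.2,0,0,-1.8,-1],
  [1.7,-34.4,13.2,0,0,-1.8,-1],
])

```text
t: 28.2
ee_pos: [579.0, -44.3, 145.3]
orientation: [-0.127, -3.138, -0.0]
ft_force: [-0.6, -0.3, -5.2]
width: 53.9
grasp_force: 30.0
```

Call:
servo_tool([
  [0,0,-0.1,0,0,0,-1],
  [0,0,-0.2,0,0,0,-1],
  [0,0,-0.2,0,0,0,-1],
])

```text
t: 28.45
ee_pos: [579.8, -44.8, 144.6]
orientation: [0.129, 3.138, 0.001]
ft_force: [0.0, 1.4, 1.4]
width: 53.8
grasp_force: 30.0
```

Landed. Release, back off, look.

Call:
servo_tool([
  [0,0,0,0,0,0,0],
  [0,0,0,0,0,0,1],
  [0,0,0,0,0,0,1],
  [0,0,0,0,0,0,1],
  [0,0,2,0,0,0,1],
  [0,0,6,0,0,0,1],
  [0,0,10,0,0,0,1],
  [0,4,10,0,0,0,1],
  [0,8,10,0,0,0,1],
  [0,12,10,0,0,0,1],
  [0,16,10,0,0,0,1],
  [0,20,10,0,0,0,1],
  [0,24,10,0,0,0,1],
  [0,28,10,0,0,0,1],
  [0,32,10,0,0,0,1],
  [0,34,10,0,0,0,1],
  [0,34,10,0,0,0,1],
  [0,34,10,0,0,0,1],
])

```text
t: 29.95
ee_pos: [579.0, 295.3, 243.5]
orientation: [-0.126, -3.139, 0.001]
ft_force: [-0.2, 0.3, 0.9]
width: 87.4
grasp_force: 0.0
```

```bash
python3 -c "
from h import *
snap('scene','s6.png');snap('top','t6.png')
f=lambda a:cv2.resize(a,None,fx=4,fy=4,interpolation=cv2.INTER_CUBIC)
a=f(cv2.imread('pics/t6.png')[140:270,240:330]);b=f(cv2.imread('pics/s6.png')[145:275,285:395]);cv2.imwrite('pics/c6.png',np.hstack([a,b]))"
```

```text
scene ['fx', 'fy', 'cx', 'cy', 'extrinsics'] 360.83718873903274 321.86005802969794 195.9632553080534 [[-0.635, -0.566, 0.526, 1065.822], [0.772, -0.458, 0.44, 295.2], [-0.008, 0.686, 0.728, 776.404], [0.0, 0.0, 0.0, 1.0]]
top ['fx', 'fy', 'cx', 'cy', 'extrinsics'] 472.764734508242 317.6160931707961 198.0985257631497 [[0.093, 0.968, -0.232, 348.149], [-0.996, 0.092, -0.015, -128.016], [0.007, 0.233, 0.973, 1096.729], [0.0, 0.0, 0.0, 1.0]]
```

View pics/c6.png

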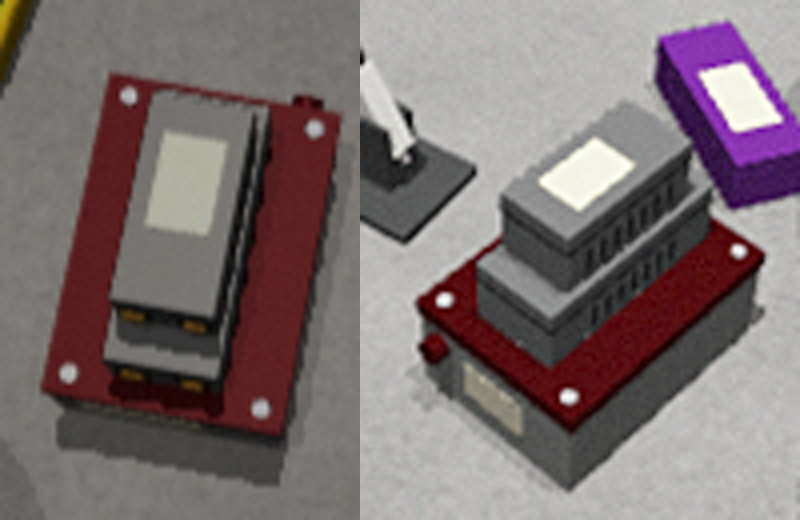

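The stack is restored: short module's top corners are about (148,92),(255,105),(218,317),(110,303), and the long module's near corners about (105,358),(220,377).

```bash
python3 -c "
from h import *
p=np.array([at('t6.png',*tc(*q),180) for q in [(148,92),(255,105),(218,317),(110,303)]])[:,:2]
c=p.mean(0);a=p[0]+p[1]-p[2]-p[3];print('short',c,np.degrees(np.arctan2(a[1],a[0])))
n=np.array([at('t6.png',*tc(*q),130) for q in [(105,358),(220,377)]])[:,:2]
y=np.radians(-4.7);ex=np.array([np.cos(y),np.sin(y)]);print('long',n.mean(0)+75*ex,n)
print('lid',[575.15,-48.5])"
```

```text
short [576.75  -48.175] -3.5019474150819216
long [575.64780401 -49.04538815] [[503.  -12.8]
 [498.8 -73. ]]
lid [575.15, -48.5]
```

Everything is within about 2 mm and 1.5°. Handing in.

```bash
python3 -c "
from h import *
print(ctrl.close_job())"
```

```text
the job is handed in; nothing more can be done
None
```

The job is handed in at about 30 s of the 72 s: the tab was pushed to its firm stop (about 22 N at the wrist, judged by force since it can't be seen), the probe is back in its stand, and both modules are restacked within about 2 mm and 1.5° by the last top-camera picture; the hand-in gave no verdict.

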